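# Tidy the printing table: paint jars to their trays, blocks onto the pin rack

### The job

Tidy up after the printing class. Stand each paint jar upright on the floor of the tray of its own colour, set down rather than dropped, and thread both printing blocks, picture side up, over the two pins of the wooden rack, pushed fully down, with the wide green block at the bottom and the narrow orange one on top of it. Leave the brush pot, the palette and the sketchbook where they are.

Things in the scene. Friction and masses are not known exactly. Their poses are not given: they have to be found in the camera images.
- jar_red: closed glass paint jar, all red with a red screw cap and a pale paper label round the side: body 56 mm diameter, a slightly narrower neck, cap 50 mm diameter and 16 mm high (62 to 78 mm above its underside), about 0.18 kg, standing upright on the table at the start. Origin at the centre of its underside, z up. Loose.
- jar_blue: closed glass paint jar, all blue with a blue screw cap and a pale paper label round the side: body 56 mm diameter, a slightly narrower neck, cap 50 mm diameter and 16 mm high (62 to 78 mm above its underside), about 0.18 kg, standing upright on the table at the start. Origin at the centre of its underside, z up. Loose.
- block_wide: wide printing block, green with a pale leaf motif: flat plate 56 mm wide (x) by 120 mm long (y), 12 mm thick, about 0.09 kg, with two 14 mm round through holes on its long midline at y = +45 and -45 mm. Carved picture side (z) up; either end may point either way. Flat on the table at the start. Origin at the centre of its underside. Loose.
- block_narrow: narrow printing block, orange with a dark leaf motif: flat plate 40 mm wide (x) by 120 mm long (y), 12 mm thick, about 0.065 kg, with two 14 mm round through holes on its long midline at y = +45 and -45 mm. Carved picture side (z) up; either end may point either way. Flat on the table at the start. Origin at the centre of its underside. Loose.
- tray_red: red plastic open-topped square tray, 96 x 96 mm outside, 30 mm high, walls and floor 5 mm thick (inner floor 86 x 86 mm, 5 mm above its underside). Origin at the centre of its underside, on the table; x, y along its sides. Fixed to the table.
- tray_blue: blue plastic open-topped square tray, 96 x 96 mm outside, 30 mm high, walls and floor 5 mm thick (inner floor 86 x 86 mm, 5 mm above its underside). Origin at the centre of its underside, on the table; x, y along its sides. Fixed to the table.
- rack: pale wooden block rack, fixed to the table: base 76 mm (x) by 150 mm (y), 14 mm thick, with two upright steel pins at x = 0, y = +45 and -45 mm, 8 mm in diameter, rising 38 mm above the base (tips 52 mm above the table; last 6 mm tapered). Origin at the centre of its underside. The first block on it has its underside 14 mm above the table, the second 26 mm.
- brush_pot: bystander: white plastic water pot with three paintbrushes standing in it, 88 mm diameter at the rim, 110 mm tall (brushes reach 195 mm). Origin at the centre of its underside. Loose, 0.4 kg.
- palette: bystander: round white ceramic palette with dabs of dried paint, 180 mm diameter, 12 mm thick. Origin at the centre of its underside. Loose, 0.5 kg.
- sketchbook: bystander: closed grey sketchbook lying flat, 150 x 210 mm (x, y), 18 mm thick. Origin at the centre of its underside. Loose, 0.6 kg.
Mind the look-alikes: they are no part of the job. What is shaped like the jar_red but black, turquoise or yellow is not meant.

How it is judged:
By the outcome, as a careful person would: the job done as asked, in the order asked, and still so for the second after the job is handed in, with the robot touching nothing.
It also fails if it takes over 109 s, if anything falls off the work surface, if the arm or the gripper's body presses on something with over 40 N, if the wrist force passes 120 N, or if a joint passes its speed limit or range.

### The arm

A 6-joint arm with a two-finger parallel gripper is mounted at the origin on the work surface. World frame = base frame: x ahead of the robot, y to its left, z up, the work surface at z = 0. Lengths are in m, angles in degrees, forces in N, time in s.
With the tool pointing down it reaches from about 0.375 to 0.9 m from the base axis. Payload 3.1 kg.
Tool frame: the origin (TCP) lies at the very end of the fingers, on their centre line; the grasp point (between the pads) lies 19 mm behind it; z points along the fingers, y is the direction in which the jaws open and shut (so a half turn about z gives the same grasp; the last joint's range is limited). The gripper opens to 87 mm and grips with 3 to 60 N. Pads are 19 mm wide; open, the fingers measure 117 mm over their backs; the gripper's body (75 mm by 190 mm) begins 51 mm behind the grasp point.
Start: joints at [64.372, 30.224, 82.088, -0, 67.689, -10.227], TCP at [0.166, 0.603, 0.223] pointing down, gripper open.
Joint ranges: [-176.69, 176.69], [-43.24, 126.21], [12.49, 139.97], [-82, 262], [0, 151.66], [-163.58, 163.58]. Speed limits (degrees/s): [159.86, 159.86, 180, 180, 180, 180].

### API

Orientations are given as a 3x3 rotation matrix whose columns are the frame's x, y, z axes.
In Python, from rig import readout, capture, camera_model, bot, spot_in, regions_of gives the robot as it stands.
- The arm moves only by the tool send_rows, never from a script. Its argument "moves" is a list that holds one entry, the list of rows, each a list of 7 numbers: the turn, a rotation vector about the tool's x, y, z in degrees, then the shift along the tool's x, y, z in cm, then the opening, from -1 (shut) to 1 (fully open). A call has exactly 5 rows; each row shifts and turns the commanded pose from where the row before left it, along the tool's axes as they then stand; what a row does not reach is not made up. A row lasts 1/10 s, in which the tool goes at most 50 mm and 8.59 degrees, less where a joint would pass 70% of its speed; a pose out of reach is approached as far as the arm can. A call with a gripper value outside its range is refused whole. The fingers move at their own pace and stop on an object; the grip force is fixed at half the most. Time passes only in rows, so rows that do not move let the fingers close, or fill a call up. It gives the time, the measured TCP pose, the force and the opening at its end, in the units of the state.
- readout.read_state(): the state, without advancing time (a new reading comes with each control period).
- capture(name): name is "side" or "top" or "wrist"; returns the picture (420x560x3 uint8, blue, green, red); there is no depth.
- camera_model(name): a dict with "camera_matrix" (3x3 intrinsics, pixels), "pose" (4x4, takes a point from camera to world coordinates). Camera axes: x right, y up, looking along -z (the intrinsics and any distortion apply to the point x, -y, -z); pixel columns grow to the right and rows downward; lengths in m; the calibration is good to about 2 mm. A picture is of the moment at which its call begins: read the wrist's pose just before it. camera_model takes no time and is no camera call; for the wrist camera it gives the pose at the moment of the call.
- bot.hand_in(): hands the job in, once; it reports no verdict.
Trained networks look in the newest picture that a camera, given by its name, has taken for a name from the list of things; names that differ only in an ending like _2 or _b are one class to them, and where a whole thing is asked for, a point or a joint stands for the part that bears it (a point fixed in the world has none). Each returns a list of dicts, best first, with "p" (0 to 1); they miss things now and then, are a little off and sometimes report something else, mostly with a low value. They report only what shows in the picture. A call takes as long as a camera call. They do not tell look-alikes from the thing itself.
- spot_in(camera, thing): "location" ([x, y, z] in m, in world coordinates, good to about 4 mm: the middle of the surface that is visible of it).
- regions_of(camera, thing): "mask" (420x560 bool, what is visible of it).
The state is a dict: "time_s": time; "joint_positions": joint angles; "qvel": joint speeds; "tau": joint torques, N m; "position": TCP position; "tcp_rot": TCP orientation; "force": force on the tool from outside, world axes, zero at the start; "moment": the same for the moment, N m; "opening": opening from 0.0 (shut) to 1.0 (fully open).
Only numpy, scipy, OpenCV 4.12 (cv2) and the standard library are available. Lean on these libraries where they do the work, as an engineer would, in place of code of your own. Each camera call takes 0.05 s, during which the arm holds its last target. There are 200 camera calls.

## Working session

There is one attempt and no reset: what is moved stays moved. The work goes in short steps, Python scripts to look and compute and a tool call to move; the robot and the scene stay as the last step left them, time stands still between calls to the robot, and variables do not carry over. Pictures are saved under pics/ and viewed, about 12 in all and at most 16, crops included, and the job is handed in when it is done.

Besides the shell and the picture viewer there is one more tool, called after "Call:" by a JSON object that holds its "fn" and its "kwargs", one argument or row to a line. send_rows: Moves the arm, as the interface text tells. Its arguments: {"type":"object","properties":{"moves":{"type":"array","items":{"type":"array","items":{"type":"array","items":{"type":"number"}}}}},"required":["moves"]}

```bash
ls; mkdir -p pics
python3 - <<'E'
from rig import readout, capture, camera_model, bot, spot_in, regions_of
import cv2
print(readout.read_state())
for c in ("top","side"):
    cv2.imwrite(f"pics/{c}0.png",capture(c))
    m=camera_model(c);print(c,m["camera_matrix"],m["pose"])
    for t in ["jar_red","block_wide","block_narrow","tray_red","tray_blue","rack","brush_pot","palette","sketchbook"]:
        print(c,t,[( [round(float(v),3) for v in d["location"]],round(d["p"],2)) for d in spot_in(c,t)])
E
```

```text
pics
{'time_s': 0.0, 'joint_positions': array([ 6.43707501e+01,  3.02783244e+01,  8.21557965e+01, -1.72069214e-03,
        6.76897248e+01, -1.02278563e+01]), 'qvel': array([-0.01531749,  0.036518  ,  0.00669377,  0.01916656,  0.02435944,
       -0.067489  ]), 'tau': array([ 1.50534321e-03, -4.40042102e+01, -1.76591116e+01,  6.32895716e-02,
        5.85482048e-02, -1.78563528e-04]), 'position': array([0.16565161, 0.60188954, 0.2215818 ]), 'tcp_rot': array([[-9.64091818e-01,  2.65567577e-01, -9.09904349e-04],
       [ 2.65568896e-01,  9.64089890e-01, -1.96086422e-03],
       [ 3.56487625e-04, -2.13209544e-03, -9.99997664e-01]]), 'force': array([0.63701257, 0.13937144, 0.14659903]), 'moment': array([ 0.00664508,  0.04910442, -0.01675411]), 'opening': 0.9995337605472152}
top [[386.22752398   0.         286.21938468]
 [  0.         386.22752398 206.28376166]
 [  0.           0.           1.        ]] [[ 0.01599086  0.99737272 -0.07065368  0.3780795 ]
 [-0.99980981  0.01673889  0.01000783  0.00245695]
 [ 0.0111642   0.0704802   0.9974507   1.35337263]
 [ 0.          0.          0.         
[... 851 characters left out ...]
1.1482808 ]
 [ 0.          0.          0.          1.        ]]
side jar_red [([0.5, 0.329, 0.058], 0.94), ([0.381, 0.345, 0.055], 0.89), ([0.281, 0.356, 0.057], 0.8), ([0.378, 0.249, 0.056], 0.61), ([0.392, -0.305, 0.046], 0.39)]
side block_wide [([0.432, 0.095, 0.015], 0.92)]
side block_narrow [([0.465, -0.079, 0.013], 0.56)]
side tray_red [([0.657, 0.255, 0.013], 0.74)]
side tray_blue []
side rack [([0.658, 0.006, 0.016], 0.66), ([0.394, -0.301, 0.048], 0.64)]
side brush_pot [([0.641, 0.487, 0.087], 0.98), ([0.646, -0.275, 0.013], 0.62)]
side palette [([0.434, 0.54, 0.009], 0.75), ([0.429, 0.093, 0.012], 0.3)]
side sketchbook [([0.605, -0.495, 0.021], 0.83), ([0.431, 0.098, 0.012], 0.74)]
```

View pics/top0.png

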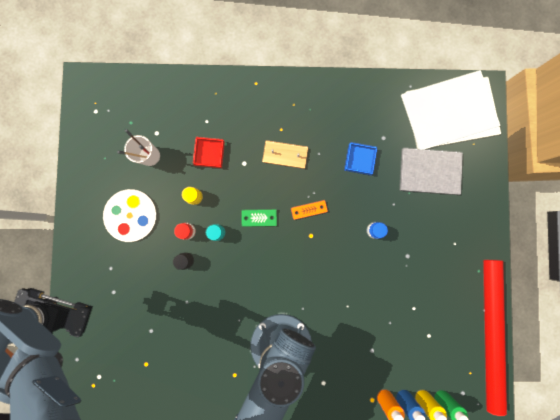

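View pics/side0.png

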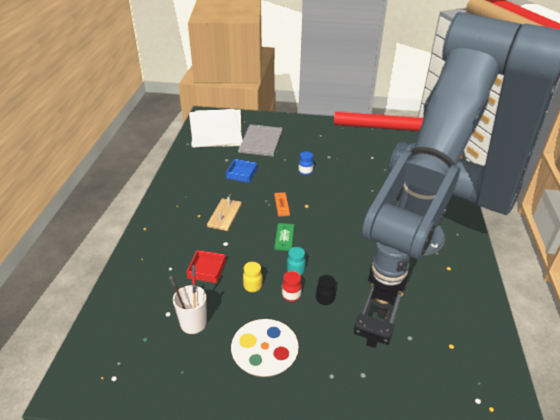

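The top view shows the red jar at (185,231), among turquoise (215,233), yellow (192,196) and black (182,261) jars. The blue jar is at (377,231), green block (259,218), orange block (309,210), rack (286,154), red tray (208,153) and blue tray (361,158). Next I'll measure them by colour with the calibration.

```bash
cat > h.py <<'E'
from rig import readout, capture, camera_model, bot, spot_in, regions_of
import cv2, numpy as np
def ray(m,uv,z):
    K,P=np.array(m["camera_matrix"]),np.array(m["pose"])
    d=np.linalg.inv(K)@[uv[0],uv[1],1]; d=P[:3,:3]@[d[0],-d[1],-d[2]]
    o=P[:3,3]; return o+d*(z-o[2])/d[2]
def proj(m,p):
    K,P=np.array(m["camera_matrix"]),np.array(m["pose"])
    c=P[:3,:3].T@(np.asarray(p)-P[:3,3]); q=K@[c[0],-c[1],-c[2]]; return q[:2]/q[2]
def blob(img,lo,hi,box=None,smin=120,vmin=50):
    h=cv2.cvtColor(img,cv2.COLOR_BGR2HSV)
    k=((h[...,0]>=lo)&(h[...,0]<=hi) if lo<=hi else (h[...,0]>=lo)|(h[...,0]<=hi))&(h[...,1]>=smin)&(h[...,2]>=vmin)
    if box: b=np.zeros_like(k); b[box[1]:box[3],box[0]:box[2]]=1; k&=b
    k=cv2.morphologyEx(k.astype(np.uint8),cv2.MORPH_CLOSE,np.ones((3,3)))
    n,l,s,c=cv2.connectedComponentsWithStats(k); i=1+np.argmax(s[1:,4])
    return (l==i).astype(np.uint8)
def rect(m,mask,z):
    c=max(cv2.findContours(mask,cv2.RETR_EXTERNAL,cv2.CHAIN_APPROX_NONE)[0],key=cv2.contourArea)[:,0]
    w=np.array([ray(m,p,z)[:2] for p in c])
    (cx,cy),(a,b),t=cv2.minAreaRect((w*1000).astype(np.float32))
    if a<b: a,b,t=b,a,t+90
    return f"c=({cx:.1f},{cy:.1f}) {a:.0f}x{b:.0f} long axis {((t+90)%180)-90:.1f} deg from world x"
E
python3 - <<'E'
from h import *
img=cv2.imread("pics/top0.png"); m=camera_model("top")
for n,lo,hi,box,z in [("green",45,75,(235,200,285,235),.012),("orange",5,22,(285,195,335,225),.012),("tray_red",172,6,(188,130,230,172),.03),
  ("tray_blue",105,125,(340,138,385,180),.03),("rack",8,25,(258,136,315,172),.014),("jr",172,6,(170,215,200,245),.078),("jb",105,125,(360,215,395,245),.078)]:
    k=blob(img,lo,hi,box,80 if n=="rack" else 120); print(n,k.sum(),rect(m,k,z))
for n,p in [("turq",(215,232)),("yel",(191,195)),("black",(181,261))]: print(n,ray(m,p,.078))
print(camera_model("wrist"))
E
```

```text
green 456 c=(432.2,84.4) 123x57 long axis -87.1 deg from world x
orange 476 c=(463.5,-89.8) 126x46 long axis -76.2 deg from world x
tray_red 866 c=(655.9,262.1) 104x103 long axis 86.2 deg from world x
tray_blue 857 c=(643.4,-266.2) 103x102 long axis -9.4 deg from world x
rack 953 c=(656.4,-3.6) 155x82 long axis 82.2 deg from world x
jr 252 c=(381.4,327.5) 59x52 long axis -89.1 deg from world x
jb 246 c=(395.0,-316.6) 57x53 long axis -89.1 deg from world x
turq [0.37972648 0.22247802 0.078     ]
yel [0.50055115 0.30524569 0.078     ]
black [0.2834197  0.33061256 0.078     ]
{'camera_matrix': array([[331.78383071,   0.        , 276.86884848],
       [  0.        , 331.78383071, 208.90154594],
       [  0.        ,   0.        ,   1.        ]]), 'pose': array([[ 2.65698082e-01, -9.23899861e-01, -2.75342653e-01,
         9.00064763e-02],
       [ 9.64056193e-01,  2.54502626e-01,  7.63156026e-02,
         6.23077966e-01],
       [-4.32546466e-04, -2.85722699e-01,  9.58312242e-01,
         3.86013988e-01],
       [ 0.00000000e+00,  0.00000000e+00,  0.00000000e+00,
         1.00000000e+00]])}
```

Call:
{"fn": "send_rows", "kwargs": {
  "moves": [
    [[0, 0, -7.7, 0, 0, 3, 1], [0, 0, -7.7, 0, 0, 3, 1], [0, 0, 0, -3.1, -3.9, 0, 1], [0, 0, 0, -3.1, -3.9, 0, 1], [0, 0, 0, -3.1, -3.9, 0, 1]]
  ]
}}

```text
time_s: 1.5
position: [0.2594, 0.4845, 0.1621]
tcp_rot: [[-1.0, -0.002, -0.0], [-0.002, 1.0, -0.0], [0.0, -0.0, -1.0]]
force: [1.6, 0.2, 0.2]
opening: 0.995
```

Call:
{"fn": "send_rows", "kwargs": {
  "moves": [
    [[0, 0, 0, -3.1, -3.9, 0, 1], [0, 0, 0, -3.1, -3.9, 0, 1], [0, 0, 0, -3.1, -3.9, 0, 1], [0, 0, 0, -3.1, -3.9, 0, 1], [0, 0, 0, 0, 0, 0, 1]]
  ]
}}

```text
time_s: 2.0
position: [0.3876, 0.3258, 0.1629]
tcp_rot: [[-1.0, 0.007, 0.003], [0.007, 1.0, -0.0], [-0.003, -0.0, -1.0]]
force: [-0.2, 0.6, 0.3]
opening: 1.001
```

Call:
{"fn": "send_rows", "kwargs": {
  "moves": [
    [[0, 0, 0, 0.6, 0.4, 2, 1], [0, 0, 0, 0, 0, 3, 1], [0, 0, 0, 0, 0, 3, 1], [0, 0, 0, 0, 0, 2.5, 1], [0, 0, 0, 0, 0, 0, 1]]
  ]
}}

```text
time_s: 2.5
position: [0.3746, 0.333, 0.0551]
tcp_rot: [[-1.0, -0.0, -0.006], [-0.0, 1.0, -0.003], [0.006, -0.003, -1.0]]
force: [0.9, 0.2, -0.8]
opening: 1.003
```

Call:
{"fn": "send_rows", "kwargs": {
  "moves": [
    [[0, 0, 0, 0, 0, 0, -1], [0, 0, 0, 0, 0, 0, -1], [0, 0, 0, 0, 0, 0, -1], [0, 0, 0, 0, 0, 0, -1], [0, 0, 0, 0, 0, 0, -1]]
  ]
}}

```text
time_s: 3.0
position: [0.3773, 0.3338, 0.0583]
tcp_rot: [[-1.0, -0.0, 0.001], [-0.0, 1.0, 0.001], [-0.001, 0.001, -1.0]]
force: [0.3, -0.6, -0.0]
opening: 0.631
```

Call:
{"fn": "send_rows", "kwargs": {
  "moves": [
    [[0, 0, 0, 0, 0, 0, -1], [0, 0, 0, 0, 0, 0, -1], [0, 0, 0, 0, 0, 0, -1], [0, 0, 0, 0, 0, -1, -1], [0, 0, 0, 0, 0, -1, -1]]
  ]
}}

```text
time_s: 3.5
position: [0.3764, 0.3333, 0.0777]
tcp_rot: [[-1.0, 0.0, -0.001], [0.0, 1.0, -0.001], [0.001, -0.001, -1.0]]
force: [0.2, 0.0, -1.2]
opening: 0.563
```

Call:
{"fn": "send_rows", "kwargs": {
  "moves": [
    [[0, 0, 0, 0, 0, -3, -1], [0, 0, 0, 0, 0, -4, -1], [0, 0, 0, -1.5, -0.4, -2, -1], [0, 0, 0, -4, -1, 0, -1], [0, 0, 0, -4.5, -1.15, 0, -1]]
  ]
}}

```text
time_s: 4.0
position: [0.4769, 0.3084, 0.1696]
tcp_rot: [[-1.0, -0.002, 0.001], [-0.002, 1.0, 0.001], [-0.001, 0.001, -1.0]]
force: [-0.2, 0.9, -1.5]
opening: 0.566
```

Call:
{"fn": "send_rows", "kwargs": {
  "moves": [
    [[0, 0, 0, -4.5, -1.15, 0, -1], [0, 0, 0, -4.5, -1.15, 0, -1], [0, 0, 0, -4.5, -1.15, 0, -1], [0, 0, 0, -3, -0.8, 0, -1], [0, 0, 0, -1.5, -0.4, 0, -1]]
  ]
}}

```text
time_s: 4.5
position: [0.66, 0.2599, 0.1677]
tcp_rot: [[-1.0, 0.002, 0.002], [0.002, 1.0, -0.0], [-0.002, -0.0, -1.0]]
force: [-0.2, -1.0, -1.3]
opening: 0.564
```

Run:
```python
from h import *
print(readout.read_state()["position"]); m=camera_model("wrist")
i=capture("wrist"); cv2.imwrite("pics/w1.png",i)
```

```text
[0.65997623 0.2599398  0.167749  ]
```

View pics/w1.png

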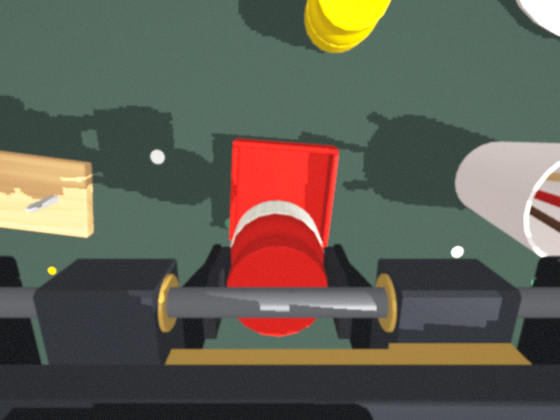

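The jar is held over the red tray, whose near rim corners are at about (235,140) and (338,150). The jar hides the far side.

Run:
```python
from h import *
m=camera_model("wrist")
a=ray(m,(234,140),.03);b=ray(m,(338,150),.03);print(a,b,np.hypot(*(a-b)[:2]))
e=(b-a)[:2]/np.hypot(*(b-a)[:2]); n=np.array([e[1],-e[0]]); print("centre",(a+b)[:2]/2+n*.048*np.sign(n[0]))
```

```text
[0.60895843 0.22087695 0.03      ] [0.61805726 0.31400887 0.03      ] 0.09357532576188198
centre [0.6612804  0.26277561]
```

Call:
{"fn": "send_rows", "kwargs": {
  "moves": [
    [[0, 0, 0, 0, 0.2, 3, -1], [0, 0, 0, 0, 0, 4, -1], [0, 0, 0, 0, 0, 2, -1], [0, 0, 0, 0, 0, 1, -1], [0, 0, 0, 0, 0, 0, -1]]
  ]
}}

```text
time_s: 5.05
position: [0.6552, 0.2636, 0.0662]
tcp_rot: [[-1.0, -0.0, -0.004], [-0.0, 1.0, -0.001], [0.004, -0.001, -1.0]]
force: [-0.4, -0.0, -1.2]
opening: 0.566
```

Call:
{"fn": "send_rows", "kwargs": {
  "moves": [
    [[0, 0, 0, 0, 0, 0.2, -1], [0, 0, 0, 0, 0, 0.2, -1], [0, 0, 0, 0, 0, 0, -1], [0, 0, 0, 0, 0, 0, -1], [0, 0, 0, 0, 0, 0, -1]]
  ]
}}

```text
time_s: 5.55
position: [0.6573, 0.2636, 0.0642]
tcp_rot: [[-1.0, -0.0, 0.001], [-0.0, 1.0, 0.0], [-0.001, 0.0, -1.0]]
force: [-1.1, 0.0, -1.4]
opening: 0.566
```

Call:
{"fn": "send_rows", "kwargs": {
  "moves": [
    [[0, 0, 0, 0, 0, 0.1, -1], [0, 0, 0, 0, 0, 0.1, -1], [0, 0, 0, 0, 0, 0, -1], [0, 0, 0, 0, 0, 0, -1], [0, 0, 0, 0, 0, 0, -1]]
  ]
}}

```text
time_s: 6.05
position: [0.6577, 0.2636, 0.0631]
tcp_rot: [[-1.0, -0.0, 0.002], [-0.0, 1.0, 0.0], [-0.002, 0.0, -1.0]]
force: [-1.8, -1.2, 5.0]
opening: 0.565
```

Call:
{"fn": "send_rows", "kwargs": {
  "moves": [
    [[0, 0, 0, 0, 0, -0.1, 1], [0, 0, 0, 0, 0, 0, 1], [0, 0, 0, 0, 0, 0, 1], [0, 0, 0, 0, 0, 0, 1], [0, 0, 0, 0, 0, 0, 1]]
  ]
}}

```text
time_s: 6.55
position: [0.6568, 0.2636, 0.0623]
tcp_rot: [[-1.0, -0.0, -0.0], [-0.0, 1.0, -0.0], [0.0, -0.0, -1.0]]
force: [-0.4, -1.0, -0.9]
opening: 0.927
```

Call:
{"fn": "send_rows", "kwargs": {
  "moves": [
    [[0, 0, 0, 0, 0, -1, 1], [0, 0, 0, 0, 0, -2.5, 1], [0, 0, 0, 0, 0, -3, 1], [0, 0, 8.5, 0, 0, -3, 1], [0, 0, 8.5, 0, 0, -0.5, 1]]
  ]
}}

```text
time_s: 7.05
position: [0.6599, 0.2644, 0.1684]
tcp_rot: [[-0.955, 0.298, 0.009], [0.298, 0.955, 0.002], [-0.008, 0.005, -1.0]]
force: [0.4, -0.1, 0.0]
opening: 0.998
```

Call:
{"fn": "send_rows", "kwargs": {
  "moves": [
    [[0, 0, 8.5, 0, 0, 0, 1], [0, 0, 8.5, 0, 0, 0, 1], [0, 0, 8.5, 0, 0, 0, 1], [0, 0, 8.5, 0, 0, 0, 1], [0, 0, 8.5, 0, 0, 0, 1]]
  ]
}}

```text
time_s: 7.55
position: [0.6571, 0.2636, 0.1634]
tcp_rot: [[-0.502, 0.865, 0.001], [0.865, 0.502, 0.0], [-0.0, 0.001, -1.0]]
force: [-0.3, -0.3, -0.2]
opening: 1.001
```

Call:
{"fn": "send_rows", "kwargs": {
  "moves": [
    [[0, 0, 8.5, 0, 0, 0, 1], [0, 0, 8.5, 0, 0, 0, 1], [0, 0, 8.5, 0, 0, 0, 1], [0, 0, 2.1, -3.4, -3.3, 0, 1], [0, 0, 0, -3.4, -3.3, 0, 1]]
  ]
}}

```text
time_s: 8.05
position: [0.5959, 0.191, 0.163]
tcp_rot: [[-0.052, 0.999, 0.002], [0.999, 0.052, -0.0], [-0.0, 0.002, -1.0]]
force: [0.7, -1.2, -0.2]
opening: 1.0
```

Call:
{"fn": "send_rows", "kwargs": {
  "moves": [
    [[0, 0, 0, -3.4, -3.3, 0, 1], [0, 0, 0, -3.4, -3.3, 0, 1], [0, 0, 0, -3.4, -3.3, 0, 1], [0, 0, 0, -3.4, -3.3, 0, 1], [0, 0, 0, -3.4, -3.3, 0, 1]]
  ]
}}

```text
time_s: 8.55
position: [0.4388, 0.0119, 0.1634]
tcp_rot: [[-0.051, 0.999, 0.002], [0.999, 0.051, -0.001], [-0.001, 0.002, -1.0]]
force: [0.4, -1.2, -0.3]
opening: 0.999
```

Call:
{"fn": "send_rows", "kwargs": {
  "moves": [
    [[0, 0, 0, 0, 0, 0, 1], [0, 0, 0, 0, 0, 0, 1], [0, 0, 0, 0, 0, 0, 1], [0, 0, 0, 0, 0, 0, 1], [0, 0, 0, 0, 0, 0, 1]]
  ]
}}

```text
time_s: 9.05
position: [0.4404, 0.0138, 0.1626]
tcp_rot: [[-0.052, 0.999, 0.001], [0.999, 0.052, -0.0], [-0.0, 0.001, -1.0]]
force: [-0.2, 0.3, 0.6]
opening: 0.999
```

Run:
```python
from h import *
s=readout.read_state(); print(s["position"],s["tcp_rot"][:2,1]); m=camera_model("wrist")
i=capture("wrist"); cv2.imwrite("pics/w2.png",i)
k=blob(i,45,80,None,100,50); print(k.sum(),rect(m,k,.012))
```

```text
[0.440444   0.01379491 0.1625648 ] [0.99862107 0.05249335]
7402 c=(433.4,83.6) 123x58 long axis -88.1 deg from world x
```

View pics/w2.png

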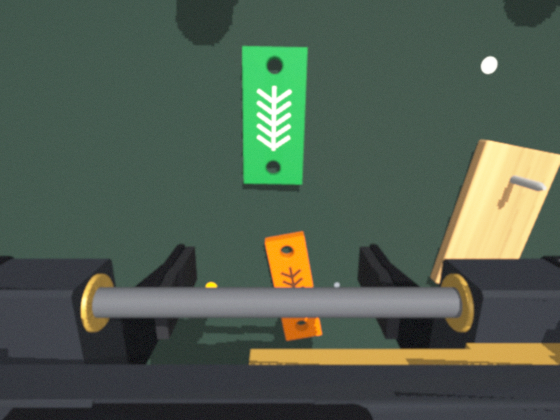

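The wrist view shows the green block with holes at (274,65) and (273,167), and the orange one with holes at (287,250) and (301,324). Next I'll locate the holes precisely.

```bash
cat >> h.py <<'E'
def holes(m,i,lo,hi,z,box=None,smin=100):
    """centres of dark holes inside the coloured blob; returns world pts"""
    k=blob(i,lo,hi,box,smin,50)
    c=max(cv2.findContours(k,cv2.RETR_EXTERNAL,cv2.CHAIN_APPROX_NONE)[0],key=cv2.contourArea)
    f=cv2.drawContours(np.zeros_like(k),[cv2.convexHull(c)],-1,1,-1); f=cv2.erode(f,np.ones((5,5)))
    g=cv2.cvtColor(i,cv2.COLOR_BGR2HSV)[...,2]
    n,l,s,q=cv2.connectedComponentsWithStats(((g<90)&(f>0)).astype(np.uint8))
    r=[(s[j,4],q[j],ray(m,q[j],z)) for j in range(1,n) if s[j,4]>30]
    return r
E
python3 - <<'E'
from h import *
m=camera_model("wrist"); i=cv2.imread("pics/w2.png")
for n,lo,hi,box in (("g",45,80,None),("o",5,20,(255,225,330,345))):
    r=holes(m,i,lo,hi,.012,box)
    for a,q,w in r: print(n,a,q,w[:2])
P=lambda p,q:(ray(m,p,.012)[:2],ray(m,q,.012)[:2])
for p,q in (((274,65),(273,167)),((287,250),(301,324))):
    a,b=P(p,q); d=a-b; print(a,b,"mid",(a+b)/2,"len",np.hypot(*d),"ang",np.degrees(np.arctan2(d[1],d[0])))
E
```

```text
g 153 [274.2875817   64.89542484] [0.43170759 0.12933709]
g 89 [273.15730337 165.87640449] [0.43506727 0.04069463]
[0.43146072 0.12923959] [0.43497043 0.03961384] mid [0.43321557 0.08442672] len 0.08969443624178502 ang 92.24252962571278
[ 0.45348968 -0.04513056] [ 0.47427315 -0.13250675] mid [ 0.46388141 -0.08881866] len 0.08981398308107516 ang 103.37984316485421
```

Call:
{"fn": "send_rows", "kwargs": {
  "moves": [
    [[0, 0, 0.8, 2.5, -0.2, 0, 1], [0, 0, 0, 3.0, -0.2, 1, 1], [0, 0, 0, 1.6, 0, 3, 1], [0, 0, 0, 0, 0, 4, 1], [0, 0, 0, 0, 0, 4, 1]]
  ]
}}

```text
time_s: 9.6
position: [0.4337, 0.085, 0.0417]
tcp_rot: [[-0.039, 0.999, 0.003], [0.999, 0.039, -0.0], [-0.0, 0.003, -1.0]]
force: [0.5, 0.1, -0.1]
opening: 0.998
```

Call:
{"fn": "send_rows", "kwargs": {
  "moves": [
    [[0, 0, 0, 0, 0, 2, 1], [0, 0, 0, 0, 0, 1, 1], [0, 0, 0, 0, 0, 0, 1], [0, 0, 0, 0, 0, 0, 1], [0, 0, 0, 0, 0, 0, 1]]
  ]
}}

```text
time_s: 10.1
position: [0.4335, 0.0838, 0.0136]
tcp_rot: [[-0.037, 0.999, 0.002], [0.999, 0.037, -0.0], [-0.0, 0.002, -1.0]]
force: [-0.3, 0.4, 0.1]
opening: 1.002
```

Call:
{"fn": "send_rows", "kwargs": {
  "moves": [
    [[0, 0, 0, 0, 0, 0.5, 1], [0, 0, 0, 0, 0, 0.4, 1], [0, 0, 0, 0, 0, 0, 1], [0, 0, 0, 0, 0, 0, -1], [0, 0, 0, 0, 0, 0, -1]]
  ]
}}

```text
time_s: 10.6
position: [0.4327, 0.0838, 0.0036]
tcp_rot: [[-0.037, 0.999, 0.0], [0.999, 0.037, -0.0], [-0.0, 0.0, -1.0]]
force: [-0.4, 0.5, -0.1]
opening: 0.894
```

Call:
{"fn": "send_rows", "kwargs": {
  "moves": [
    [[0, 0, 0, 0, 0, 0, -1], [0, 0, 0, 0, 0, 0, -1], [0, 0, 0, 0, 0, 0, -1], [0, 0, 0, 0, 0, 0, -1], [0, 0, 0, 0, 0, 0, -1]]
  ]
}}

```text
time_s: 11.1
position: [0.4328, 0.0838, 0.0036]
tcp_rot: [[-0.037, 0.999, 0.0], [0.999, 0.037, -0.0], [-0.0, 0.0, -1.0]]
force: [-0.1, 0.7, 0.3]
opening: 0.638
```

Call:
{"fn": "send_rows", "kwargs": {
  "moves": [
    [[0, 0, 0, 0, 0, -1, -1], [0, 0, 0, 0, 0, -3, -1], [0, 0, 0, 0, 0, -4, -1], [0, 0, 0, 0, 0, -3, -1], [0, 0, 0, -3, 3, -1, -1]]
  ]
}}

```text
time_s: 11.6
position: [0.4589, 0.0575, 0.1263]
tcp_rot: [[-0.041, 0.999, -0.004], [0.999, 0.041, 0.001], [0.002, -0.004, -1.0]]
force: [0.8, 1.1, -2.1]
opening: 0.638
```

Call:
{"fn": "send_rows", "kwargs": {
  "moves": [
    [[0, 0, 0, -3, 3, 0, -1], [0, 0, 0, -3, 3, 0, -1], [0, 0, 0, -3, 3, 0, -1], [0, 0, 0, -3, 3, 0, -1], [0, 0, 0, -3, 3, 0, -1]]
  ]
}}

```text
time_s: 12.1
position: [0.6194, -0.0905, 0.124]
tcp_rot: [[-0.036, 0.999, -0.001], [0.999, 0.036, 0.0], [0.001, -0.001, -1.0]]
force: [0.7, 0.5, -1.6]
opening: 0.638
```

Call:
{"fn": "send_rows", "kwargs": {
  "moves": [
    [[0, 0, 0, -3, 3.2, 0, -1], [0, 0, 5, 0, 0, 0, -1], [0, 0, 5, 0, 0, 0, -1], [0, 0, 0, 0, 0, 0, -1], [0, 0, 0, 0, 0, 0, -1]]
  ]
}}

```text
time_s: 12.6
position: [0.6515, -0.1179, 0.1236]
tcp_rot: [[0.136, 0.991, -0.001], [0.991, -0.136, 0.0], [0.0, -0.001, -1.0]]
force: [-0.2, 0.9, -1.6]
opening: 0.638
```

Run:
```python
from h import *
s=readout.read_state(); print(s["position"],s["tcp_rot"][:2,1],s["opening"],s["force"]); m=camera_model("wrist")
np.save("m3.npy",m["pose"])
i=capture("wrist"); cv2.imwrite("pics/w3.png",i)
```

```text
[ 0.65145839 -0.11794123  0.12358727] [ 0.99077601 -0.13550485] 0.638163832090374 [-0.17114613  0.86074173 -1.5854005 ]
```

View pics/w3.png

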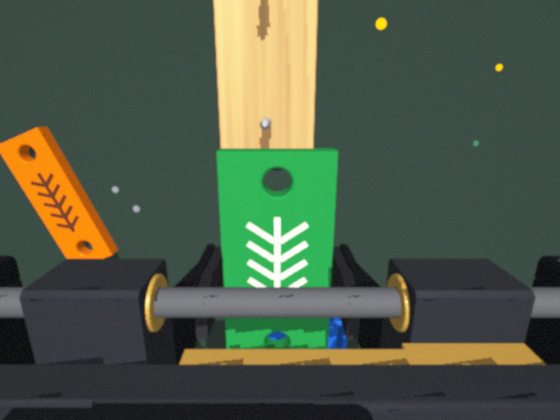

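The near pin tip is at (265,123), and the held green block's near hole is at (277,180). The far pin is at the image edge, so I'll back off a little.

Call:
{"fn": "send_rows", "kwargs": {
  "moves": [
    [[0, 0, 0, -3, 0, -2, -1], [0, 0, 0, -3, 0, -2, -1], [0, 0, 0, 0, 0, 0, -1], [0, 0, 0, 0, 0, 0, -1], [0, 0, 0, 0, 0, 0, -1]]
  ]
}}

```text
time_s: 13.15
position: [0.6431, -0.1764, 0.1628]
tcp_rot: [[0.136, 0.991, -0.002], [0.991, -0.136, 0.001], [0.001, -0.002, -1.0]]
force: [0.1, 0.0, -0.8]
opening: 0.64
```

Run:
```python
from h import *
s=readout.read_state(); print(s["position"],s["tcp_rot"][:2,1]); m=camera_model("wrist")
np.save("m4.npy",m["pose"])
i=capture("wrist"); cv2.imwrite("pics/w4.png",i)
cv2.imwrite("pics/w4c.png",cv2.resize(i[0:260,180:370],None,fx=3,fy=3,interpolation=cv2.INTER_CUBIC)[:600])
```

```text
[ 0.64306016 -0.17640508  0.1628466 ] [ 0.99064345 -0.13645842]
```

View pics/w4c.png

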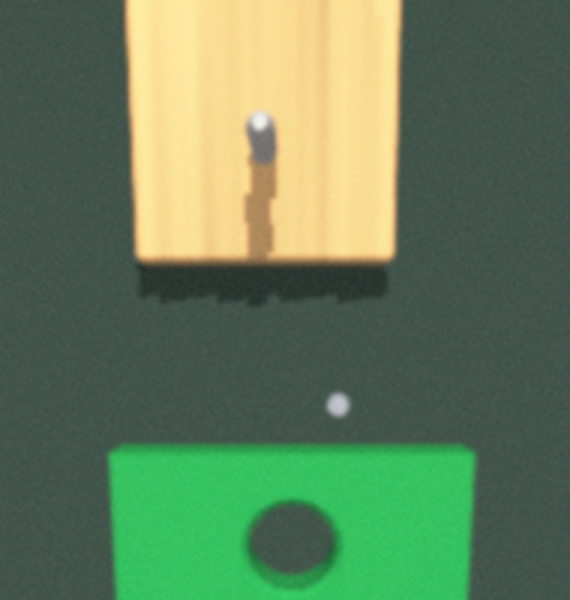

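The crop shows the near pin tip at about (266.5,40) full-image, its base at (267,53), and the rack's near corners at (225.7,87) and (312,87).

Run:
```python
from h import *
m=camera_model("wrist"); m4=dict(m,pose=np.load("m4.npy")); m3=dict(m,pose=np.load("m3.npy"))
for n,p,z in (("tip",(266.5,40),.052),("base",(267.3,53.3),.014),("L",(225.7,87.3),.014),("R",(312,87.3),.014),("L0",(222.3,0),.014),("R0",(313.3,0),.014)):
    print(n,ray(m4,p,z)[:2])
print("tip w3",ray(m3,(265,123),.052)[:2])
ang=lambda a,b:np.degrees(np.arctan2(*(b-a)[1::-1]))
r=[ray(m4,p,.014)[:2] for p in ((225.7,87.3),(222.3,0),(312,87.3),(313.3,0))]
print("edge angs",ang(r[0],r[1]),ang(r[2],r[3]),"near edge",ang(r[2],r[0]))
# held block: hole top at z = TCP z -.0036+.012
for pose,zt,q in ((m4,.1628,(292/3+180,540/3)),(m3,.1236,(277,180))):
    print("hole",ray(pose,q,zt+.0084)[:2])
t=camera_model("top"); i=cv2.imread("pics/top0.png")
cv2.imwrite("pics/rk.png",cv2.resize(i[134:174,256:316],None,fx=12,fy=12,interpolation=cv2.INTER_CUBIC))
```

```text
tip [ 0.6524967  -0.04801559]
base [ 0.65148615 -0.05130262]
L [ 0.61098075 -0.07355079]
R [ 0.68671226 -0.08400166]
L0 [ 0.62043524 -0.00623613]
R0 [ 0.69502803 -0.01656171]
tip w3 [ 0.65256888 -0.04793144]
edge angs 82.00498116645927 82.97054803892696 near edge 172.14286970865538
hole [ 0.64940177 -0.13065619]
hole [ 0.65760683 -0.07217439]
```

View pics/rk.png

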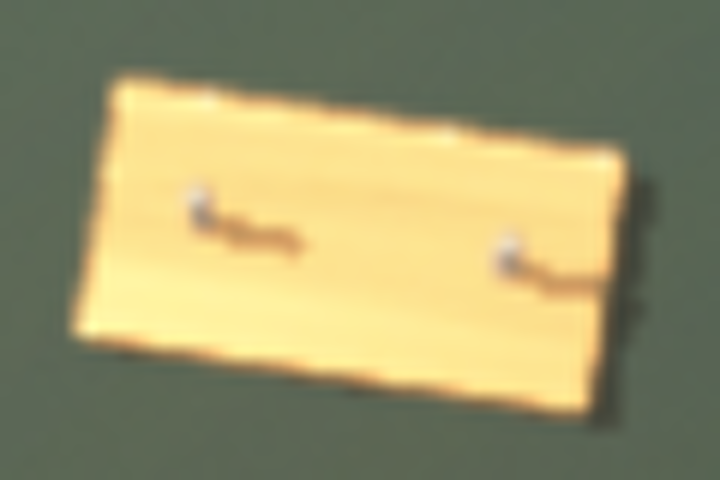

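Pin and rack agree: rack centre is about (0.6588,-0.0035), axis 82.1°. The held block's centre is at TCP+(0,1 mm) with its axis parallel, so I'll move over and pre-align.

Call:
{"fn": "send_rows", "kwargs": {
  "moves": [
    [[0, 0, 0, 3, -0.2, 0, -1], [0, 0, 0, 4, -0.2, 0, -1], [0, 0, 0, 4, -0.2, 0, -1], [0, 0, 0, 4, -0.2, 1, -1], [0, 0, 0, 2.2, 0, 3, -1]]
  ]
}}

```text
time_s: 13.7
position: [0.6614, -0.0019, 0.1255]
tcp_rot: [[0.134, 0.991, 0.006], [0.991, -0.134, 0.0], [0.001, 0.005, -1.0]]
force: [0.6, -0.6, -1.4]
opening: 0.638
```

Call:
{"fn": "send_rows", "kwargs": {
  "moves": [
    [[0, 0, 0, 0, 0, 3, -1], [0, 0, 0, 0, 0, 2, -1], [0, 0, 0, 0, 0, 0, -1], [0, 0, 0, 0, 0, 0, -1], [0, 0, 0, 0, 0, 0, -1]]
  ]
}}

```text
time_s: 14.2
position: [0.6607, -0.0062, 0.0748]
tcp_rot: [[0.137, 0.991, 0.002], [0.991, -0.137, -0.0], [-0.0, 0.002, -1.0]]
force: [0.7, -0.4, -0.9]
opening: 0.64
```

Run:
```python
from h import *
s=readout.read_state(); print(s["position"],s["tcp_rot"][:2,1]); m=camera_model("wrist")
np.save("m5.npy",m["pose"])
i=capture("wrist"); cv2.imwrite("pics/w5c.png",cv2.resize(i[60:260,180:370],None,fx=3,fy=3,interpolation=cv2.INTER_CUBIC))
c=np.array([.6588,-.0035]);u=np.array([.1374,.9905])
for e in(1,-1): print("pin tip px in crop",(proj(m,[*(c+e*.045*u),.052])-[180,60])*3, "base", (proj(m,[*(c+e*.045*u),.014])-[180,60])*3)
b=s["position"][:2]+.001*u; z=s["position"][2]
print("hole px",(proj(m,[*(b+.045*u),z+.0084])-[180,60])*3)
```

```text
[ 0.6606923  -0.00621223  0.07477691] [ 0.99054416 -0.13717375]
pin tip px in crop [279.66536293 320.07990249] base [281.02244394 292.33263687]
pin tip px in crop [280.94346687 738.48593161] base [281.97385179 652.50416883]
hole px [292.29261514 361.29956685]
```

View pics/w5c.png

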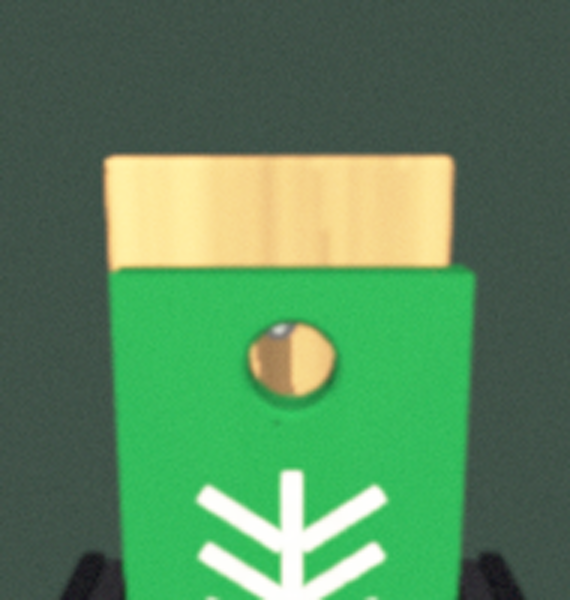

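Call:
{"fn": "send_rows", "kwargs": {
  "moves": [
    [[0, 0, 0, 0.13, -0.22, 0, -1], [0, 0, 0, 0, 0, 0, -1], [0, 0, 0, 0, 0, 1, -1], [0, 0, 0, 0, 0, 0.5, -1], [0, 0, 0, 0, 0, 0, -1]]
  ]
}}

```text
time_s: 14.75
position: [0.6566, -0.0046, 0.0571]
tcp_rot: [[0.138, 0.99, -0.003], [0.99, -0.138, 0.001], [0.0, -0.003, -1.0]]
force: [-0.8, 0.1, -1.5]
opening: 0.637
```

Run:
```python
from h import *
s=readout.read_state(); print(s["position"],s["tcp_rot"][:2,1],s["force"]); m=camera_model("wrist")
i=capture("wrist"); cv2.imwrite("pics/w6c.png",cv2.resize(i[120:250,220:330],None,fx=4,fy=4,interpolation=cv2.INTER_CUBIC))
c=np.array([.6588,-.0035]);u=np.array([.1374,.9905])
print("pin tip px in crop",(proj(m,[*(c+.045*u),.052])-[220,120])*4)
```

```text
[ 0.65656061 -0.00458198  0.05706379] [ 0.99048523 -0.13758906] [-0.78510286  0.09115782 -1.54811024]
pin tip px in crop [245.33097644 217.45962382]
```

View pics/w6c.png

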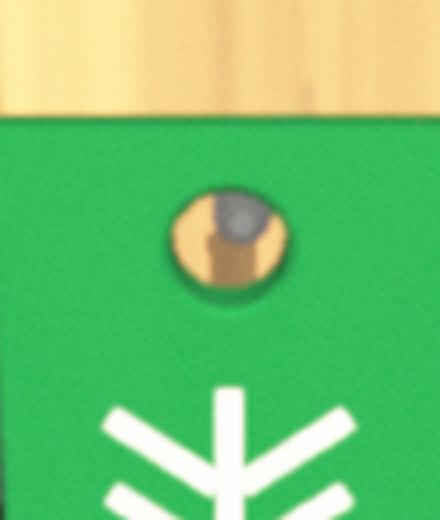

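The pin tip (240,217) shows inside the hole, whose centre is at about (230,245). It needs roughly 1 mm to +tool y. I'll settle, then lower.

Call:
{"fn": "send_rows", "kwargs": {
  "moves": [
    [[0, 0, 0, 0, 0.1, 0, -1], [0, 0, 0, 0, 0, 0, -1], [0, 0, 0, 0, 0, 0, -1], [0, 0, 0, 0, 0, 0, -1], [0, 0, 0, 0, 0, 0, -1]]
  ]
}}

```text
time_s: 15.3
position: [0.6587, -0.0048, 0.0587]
tcp_rot: [[0.137, 0.991, 0.0], [0.991, -0.137, -0.0], [-0.0, 0.0, -1.0]]
force: [0.3, -0.3, -1.4]
opening: 0.636
```

Run:
```python
from h import *
s=readout.read_state(); p=s["position"]; print(p,s["force"]); m=camera_model("wrist")
c=np.array([.6588,-.0035]);u=np.array([.1374,.9905]); b=p[:2]+.001*u
print("pin tip",proj(m,[*(c+.045*u),.052]),"hole top",proj(m,[*(b+.045*u),p[2]+.0084]),"hole bottom",proj(m,[*(b+.045*u),p[2]-.0036]))
```

```text
[ 0.65870757 -0.0048223   0.05866515] [ 0.33302026 -0.31977816 -1.37252023]
pin tip [277.0660257  173.92827929] hole top [277.2865104 180.4563529] hole bottom [277.24854209 175.66378742]
```

Call:
{"fn": "send_rows", "kwargs": {
  "moves": [
    [[0, 0, 0, 0, 0, 0.6, -1], [0, 0, 0, 0, 0, 0.8, -1], [0, 0, 0, 0, 0, 0.8, -1], [0, 0, 0, 0, 0, 0, -1], [0, 0, 0, 0, 0, 0, -1]]
  ]
}}

```text
time_s: 15.8
position: [0.6583, -0.0047, 0.0358]
tcp_rot: [[0.137, 0.991, -0.001], [0.991, -0.137, 0.0], [0.0, -0.001, -1.0]]
force: [0.3, -0.3, -2.2]
opening: 0.639
```

Call:
{"fn": "send_rows", "kwargs": {
  "moves": [
    [[0, 0, 0, 0, 0, 0.6, -1], [0, 0, 0, 0, 0, 0.6, -1], [0, 0, 0, 0, 0, 0.3, -1], [0, 0, 0, 0, 0, 0, -1], [0, 0, 0, 0, 0, 0, -1]]
  ]
}}

```text
time_s: 16.3
position: [0.6586, -0.0048, 0.0214]
tcp_rot: [[0.138, 0.991, -0.0], [0.991, -0.138, 0.0], [0.0, -0.0, -1.0]]
force: [-1.1, 0.0, -1.8]
opening: 0.64
```

Call:
{"fn": "send_rows", "kwargs": {
  "moves": [
    [[0, 0, 0, 0, 0, 0.2, -1], [0, 0, 0, 0, 0, 0.2, -1], [0, 0, 0, 0, 0, 0.1, -1], [0, 0, 0, 0, 0, 0, -1], [0, 0, 0, 0, 0, 0, -1]]
  ]
}}

```text
time_s: 16.8
position: [0.6589, -0.0048, 0.0176]
tcp_rot: [[0.137, 0.991, 0.001], [0.991, -0.137, -0.0], [-0.0, 0.001, -1.0]]
force: [-0.6, 0.0, 5.9]
opening: 0.636
```

Call:
{"fn": "send_rows", "kwargs": {
  "moves": [
    [[0, 0, 0, 0, 0, 0, 1], [0, 0, 0, 0, 0, 0, 1], [0, 0, 0, 0, 0, 0, 1], [0, 0, 0, 0, 0, 0, 1], [0, 0, 0, 0, 0, -1, 1]]
  ]
}}

```text
time_s: 17.3
position: [0.6573, -0.0046, 0.0253]
tcp_rot: [[0.138, 0.99, -0.003], [0.99, -0.138, 0.001], [0.0, -0.004, -1.0]]
force: [0.2, -0.5, -0.0]
opening: 0.967
```

Call:
{"fn": "send_rows", "kwargs": {
  "moves": [
    [[0, 0, 0, 0, 0, -3, 1], [0, 0, 0, 0, 0, -4, 1], [0, 0, -7.1, 0, 0, -3, 1], [0, 0, -7.1, 0, 0, 0, 1], [0, 0, -7.1, 0, 0, 0, 1]]
  ]
}}

```text
time_s: 17.8
position: [0.6598, -0.0049, 0.1293]
tcp_rot: [[-0.237, 0.972, 0.004], [0.972, 0.237, -0.001], [-0.002, 0.004, -1.0]]
force: [-0.9, -1.2, -0.1]
opening: 1.003
```

Call:
{"fn": "send_rows", "kwargs": {
  "moves": [
    [[0, 0, 0, -0.7, -4.2, 0, 1], [0, 0, 0, -0.7, -4.2, 0, 1], [0, 0, 0, -0.7, -4.2, 0, 1], [0, 0, 0, -0.7, -4.2, 0, 1], [0, 0, 0, -0.8, -4.1, 0, 1]]
  ]
}}

```text
time_s: 18.3
position: [0.4623, -0.0886, 0.1273]
tcp_rot: [[-0.232, 0.973, 0.001], [0.973, 0.232, -0.001], [-0.001, 0.001, -1.0]]
force: [-0.0, -1.3, -0.5]
opening: 0.998
```

Call:
{"fn": "send_rows", "kwargs": {
  "moves": [
    [[0, 0, 0, 0, 0, 2, 1], [0, 0, 0, 0, 0, 2, 1], [0, 0, 0, 0, 0, 0, 1], [0, 0, 0, 0, 0, 0, 1], [0, 0, 0, 0, 0, 0, 1]]
  ]
}}

```text
time_s: 18.8
position: [0.4646, -0.0884, 0.0874]
tcp_rot: [[-0.232, 0.973, 0.002], [0.973, 0.232, -0.001], [-0.001, 0.001, -1.0]]
force: [-0.2, -0.1, -0.4]
opening: 0.998
```

Run:
```python
from h import *
s=readout.read_state(); print(s["position"],s["tcp_rot"][:2,1]); m=camera_model("wrist")
i=capture("wrist"); cv2.imwrite("pics/w7.png",i)
m3=dict(m,pose=np.load("m3.npy"))
a,b=ray(m3,(27.5,152),.012)[:2],ray(m3,(84,246),.012)[:2]; print("w3",(a+b)/2,np.hypot(*(a-b)))
t=camera_model("top"); i=capture("top"); cv2.imwrite("pics/top1.png",i)
i=capture("side"); cv2.imwrite("pics/side1.png",i)
cv2.imwrite("pics/s1c.png",cv2.resize(i[150:300,150:300],None,fx=4,fy=4,interpolation=cv2.INTER_CUBIC))
```

```text
[ 0.46458712 -0.08843641  0.08741554] [0.9726829  0.23213302]
w3 [ 0.46429413 -0.08915721] 0.08972407005565068
```

View pics/w7.png

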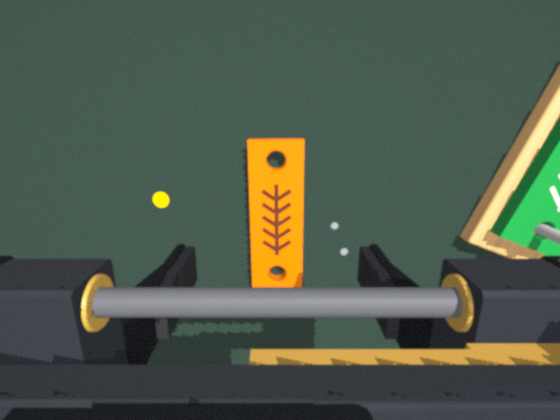

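View pics/s1c.png

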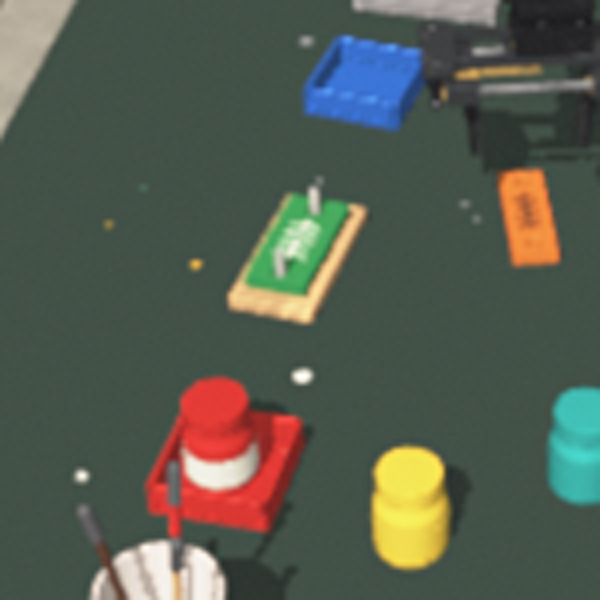

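The green block lies flat on the rack with both pins through it, and the red jar stands upright in the red tray. The orange block is centred between the jaws, with holes at (276,159) and (277,272).

Call:
{"fn": "send_rows", "kwargs": {
  "moves": [
    [[0, 0, 0, 0, 0, 3, 1], [0, 0, 0, 0, 0, 3, 1], [0, 0, 0, 0, 0, 1.4, 1], [0, 0, 0, 0, 0, 0.4, 1], [0, 0, 0, 0, 0, 0, 1]]
  ]
}}

```text
time_s: 19.45
position: [0.4638, -0.0882, 0.0084]
tcp_rot: [[-0.232, 0.973, -0.0], [0.973, 0.232, 0.0], [0.0, -0.0, -1.0]]
force: [0.9, -1.0, -0.3]
opening: 0.997
```

Call:
{"fn": "send_rows", "kwargs": {
  "moves": [
    [[0, 0, 0, 0, 0, 0.4, 1], [0, 0, 0, 0, 0, 0.2, 1], [0, 0, 0, 0, 0, 0, 1], [0, 0, 0, 0, 0, 0, -1], [0, 0, 0, 0, 0, 0, -1]]
  ]
}}

```text
time_s: 19.95
position: [0.4639, -0.0883, 0.0028]
tcp_rot: [[-0.232, 0.973, 0.001], [0.973, 0.232, -0.0], [-0.0, 0.0, -1.0]]
force: [0.7, -0.1, -0.8]
opening: 0.893
```

Call:
{"fn": "send_rows", "kwargs": {
  "moves": [
    [[0, 0, 0, 0, 0, 0, -1], [0, 0, 0, 0, 0, 0, -1], [0, 0, 0, 0, 0, 0, -1], [0, 0, 0, 0, 0, 0, -1], [0, 0, 0, 0, 0, 0, -1]]
  ]
}}

```text
time_s: 20.45
position: [0.4637, -0.0883, 0.0025]
tcp_rot: [[-0.232, 0.973, 0.0], [0.973, 0.232, -0.0], [-0.0, 0.0, -1.0]]
force: [0.2, -0.1, -0.7]
opening: 0.457
```

Call:
{"fn": "send_rows", "kwargs": {
  "moves": [
    [[0, 0, 0, 0, 0, 0, -1], [0, 0, 0, 0, 0, 0, -1], [0, 0, 0, 0, 0, 0, -1], [0, 0, 0, 0, 0, 0, -1], [0, 0, 0, 0, 0, 0, -1]]
  ]
}}

```text
time_s: 20.95
position: [0.4637, -0.0883, 0.0025]
tcp_rot: [[-0.232, 0.973, 0.0], [0.973, 0.232, -0.0], [-0.0, 0.0, -1.0]]
force: [0.3, 0.2, -0.1]
opening: 0.455
```

Call:
{"fn": "send_rows", "kwargs": {
  "moves": [
    [[0, 0, 0, 0, 0, -1.5, -1], [0, 0, 0, 0, 0, -4, -1], [0, 0, 7.1, 0, 0, -4, -1], [0, 0, 7.1, 0, 0, -1, -1], [0, 0, 7.1, 0, 0, 0, -1]]
  ]
}}

```text
time_s: 21.45
position: [0.4649, -0.0887, 0.1098]
tcp_rot: [[0.142, 0.99, 0.004], [0.99, -0.142, -0.002], [-0.001, 0.005, -1.0]]
force: [-0.0, -0.0, -1.7]
opening: 0.455
```

Call:
{"fn": "send_rows", "kwargs": {
  "moves": [
    [[0, 0, 0, 2.2, 3.6, 0, -1], [0, 0, 0, 2.3, 3.7, 0, -1], [0, 0, 0, 2.2, 3.6, 0, -1], [0, 0, 0, 2.2, 3.6, 0, -1], [0, 0, 0, 2.2, 3.6, 0, -1]]
  ]
}}

```text
time_s: 21.95
position: [0.6591, -0.0022, 0.1072]
tcp_rot: [[0.137, 0.991, -0.001], [0.991, -0.137, 0.0], [-0.0, -0.001, -1.0]]
force: [-0.1, -0.0, -0.3]
opening: 0.456
```

Call:
{"fn": "send_rows", "kwargs": {
  "moves": [
    [[0, 0, 0, 0, 0, 2, -1], [0, 0, 0, 0, 0, 1, -1], [0, 0, 0, 0, 0, 0, -1], [0, 0, 0, 0, 0, 0, -1], [0, 0, 0, 0, 0, 0, -1]]
  ]
}}

```text
time_s: 22.45
position: [0.6579, -0.0037, 0.0782]
tcp_rot: [[0.138, 0.99, 0.0], [0.99, -0.138, -0.0], [-0.0, 0.0, -1.0]]
force: [0.9, -0.4, -0.1]
opening: 0.456
```

Run:
```python
from h import *
s=readout.read_state(); p=s["position"]; print(p,s["tcp_rot"][:2,1],s["opening"]); m=camera_model("wrist")
i=capture("wrist"); cv2.imwrite("pics/w8c.png",cv2.resize(i[60:260,180:370],None,fx=3,fy=3,interpolation=cv2.INTER_CUBIC))
c=np.array([.6588,-.0035]);u=np.array([.1374,.9905]); b=p[:2]-.0008*u; f=lambda q:(q-np.array([180,60]))*3
print("pin tip",f(proj(m,[*(c+.045*u),.052])),"hole top",f(proj(m,[*(b+.045*u),p[2]+.0095])),"hole bottom",f(proj(m,[*(b+.045*u),p[2]-.0025])))
```

```text
[ 0.65791103 -0.00374386  0.07815748] [ 0.99038131 -0.1383647 ] 0.456433939155552
pin tip [295.74663367 327.90666335] hole top [291.61002027 373.95248288] hole bottom [291.50676083 358.66891602]
```

View pics/w8c.png

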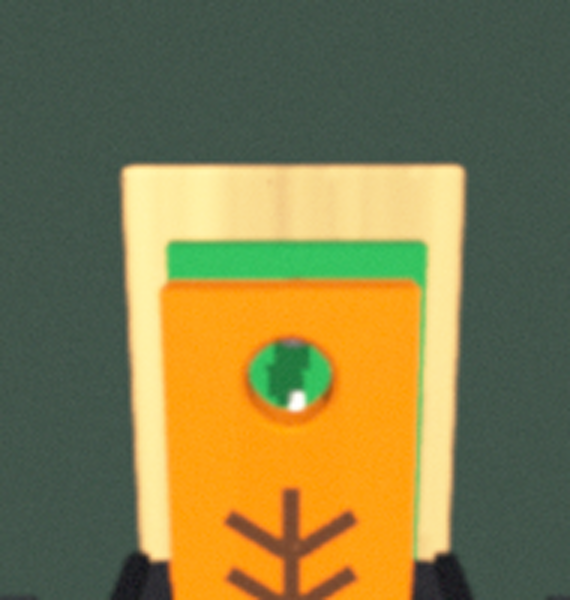

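The orange hole is at about (290,380) in the crop, where I predicted (292,374), so I'll refine the in-hand offset numerically.

Run:
```python
from h import *
s=readout.read_state(); p=s["position"]; print(p); m=camera_model("wrist")
i=capture("wrist"); u=np.array([.1374,.9905])
k=blob(i,5,20,(225,145,330,260),120,120)
# hole = largest inner contour of the orange mask, plus front edge of block
cs,h=cv2.findContours(k,cv2.RETR_CCOMP,cv2.CHAIN_APPROX_NONE)
for c,hh in zip(cs,h[0]):
    if hh[3]>=0 and len(c)>25:
        e=cv2.fitEllipse(c); print("hole",e, ((ray(m,e[0],p[2]+.0095)[:2]-p[:2])@u))
# rack far edge (top z=.014) and green far edge (z .026) along centre column
col=i[60:175,276].astype(int); print([ (60+r,*col[r]) for r in range(50,96,2)])
for n,q,z in (("rackfar",.075,.014),("greenfar",.06,.026)): print(n,proj(m,[*(np.array([.6588,-.0035])+q*u),z]))
print("orange far if -0.8mm",proj(m,[*(p[:2]+(.06-.0008)*u),p[2]+.0095]))
```

```text
[ 0.65820834 -0.00373676  0.07840924]
hole ((276.34307861328125, 184.52633666992188), (24.02154541015625, 29.039794921875), 93.53277587890625) 0.044246777275507874
[(110, np.int64(75), np.int64(86), np.int64(68)), (112, np.int64(77), np.int64(87), np.int64(69)), (114, np.int64(87), np.int64(111), np.int64(119)), (116, np.int64(139), np.int64(209), np.int64(244)), (118, np.int64(141), np.int64(218), np.int64(248)), (120, np.int64(140), np.int64(214), np.int64(247)), (122, np.int64(142), np.int64(215), np.int64(247)), (124, np.int64(142), np.int64(216), np.int64(247)), (126, np.int64(143), np.int64(218), np.int64(248)), (128, np.int64(142), np.int64(217), np.int64(247)), (130, np.int64(144), np.int64(218), np.int64(248)), (132, np.int64(141), np.int64(217), np.int64(248)), (134, np.int64(143), np.int64(217), np.int64(247)), (136, np.int64(142), np.int64(215), np.int64(247)), (138, np.int64(137), np.int64(213), np.int64(243)), (140, np.int64(97), np.int64(175), np.int64(134)), (142, np.int64(96), np.int64(191), np.int64(55)), (144, np.int64(99), np.int64(194), np.int64(54)), (146, np.int64(97), np.int64(195), np.int64(54)), (148, np.int64(96), np.int64(196), np.int64(53)), (150, np.int64(94), np.int64(195), np.int64(50)), (152, np.int64(80), np.int64(171), np.int64(110)), (154, np.int64(27), np.int64(129), np.int64(234))]
rackfar [277.80955332 114.34415123]
greenfar [277.88587693 139.00075611]
orange far if -0.8mm [277.22941496 152.76175216]
```

Call:
{"fn": "send_rows", "kwargs": {
  "moves": [
    [[0, 0, 0, 0.1, 0.06, 0, -1], [0, 0, 0, 0, 0, 1, -1], [0, 0, 0, 0, 0, 0.8, -1], [0, 0, 0, 0, 0, 0, -1], [0, 0, 0, 0, 0, 0, -1]]
  ]
}}

```text
time_s: 23.05
position: [0.6585, -0.0022, 0.0587]
tcp_rot: [[0.137, 0.991, -0.001], [0.991, -0.137, 0.0], [0.0, -0.001, -1.0]]
force: [0.3, -0.2, -0.1]
opening: 0.455
```

Call:
{"fn": "send_rows", "kwargs": {
  "moves": [
    [[0, 0, 0, 0, 0, 0.4, -1], [0, 0, 0, 0, 0, 0.4, -1], [0, 0, 0, 0, 0, 0.6, -1], [0, 0, 0, 0, 0, 0, -1], [0, 0, 0, 0, 0, 0, -1]]
  ]
}}

```text
time_s: 23.55
position: [0.6587, -0.0023, 0.0452]
tcp_rot: [[0.137, 0.991, -0.001], [0.991, -0.137, 0.0], [-0.0, -0.001, -1.0]]
force: [0.8, 1.0, -0.1]
opening: 0.452
```

Call:
{"fn": "send_rows", "kwargs": {
  "moves": [
    [[0, 0, 0, 0, 0, 0.6, -1], [0, 0, 0, 0, 0, 0.5, -1], [0, 0, 0, 0, 0, 0.3, -1], [0, 0, 0, 0, 0, 0, -1], [0, 0, 0, 0, 0, 0, -1]]
  ]
}}

```text
time_s: 24.05
position: [0.6589, -0.0023, 0.0314]
tcp_rot: [[0.137, 0.991, -0.0], [0.991, -0.137, 0.0], [0.0, -0.0, -1.0]]
force: [0.9, -0.2, -0.6]
opening: 0.455
```

Call:
{"fn": "send_rows", "kwargs": {
  "moves": [
    [[0, 0, 0, 0, 0, 0.1, -1], [0, 0, 0, 0, 0, 0.1, -1], [0, 0, 0, 0, 0, 0.1, -1], [0, 0, 0, 0, 0, 0, -1], [0, 0, 0, 0, 0, 0, -1]]
  ]
}}

```text
time_s: 24.55
position: [0.659, -0.0023, 0.0286]
tcp_rot: [[0.137, 0.991, 0.0], [0.991, -0.137, -0.0], [-0.0, 0.0, -1.0]]
force: [-0.1, -0.4, 0.1]
opening: 0.452
```

Call:
{"fn": "send_rows", "kwargs": {
  "moves": [
    [[0, 0, 0, 0, 0, 0.1, -1], [0, 0, 0, 0, 0, 0, -1], [0, 0, 0, 0, 0, 0, -1], [0, 0, 0, 0, 0, 0, -1], [0, 0, 0, 0, 0, 0, -1]]
  ]
}}

```text
time_s: 25.05
position: [0.659, -0.0023, 0.0286]
tcp_rot: [[0.137, 0.991, 0.0], [0.991, -0.137, -0.0], [-0.0, 0.0, -1.0]]
force: [-1.5, -0.8, 5.5]
opening: 0.456
```

Call:
{"fn": "send_rows", "kwargs": {
  "moves": [
    [[0, 0, 0, 0, 0, 0, 1], [0, 0, 0, 0, 0, 0, 1], [0, 0, 0, 0, 0, 0, 1], [0, 0, 0, 0, 0, 0, 1], [0, 0, 0, 0, 0, -1, 1]]
  ]
}}

```text
time_s: 25.55
position: [0.6577, -0.0021, 0.0363]
tcp_rot: [[0.137, 0.99, -0.004], [0.991, -0.137, 0.001], [0.0, -0.004, -1.0]]
force: [-0.3, 0.0, 0.9]
opening: 0.824
```

Call:
{"fn": "send_rows", "kwargs": {
  "moves": [
    [[0, 0, 0, 0, 0, -3, 1], [0, 0, 0, 0, 0, -4, 1], [0, 0, 0, 0, 0, -4, 1], [0, 0, 0, -3.9, -2.4, 0, 1], [0, 0, 0, -3.9, -2.4, 0, 1]]
  ]
}}

```text
time_s: 26.05
position: [0.6021, -0.0732, 0.1504]
tcp_rot: [[0.134, 0.991, 0.006], [0.991, -0.134, -0.002], [-0.001, 0.006, -1.0]]
force: [-0.6, -0.1, 0.1]
opening: 0.993
```

Call:
{"fn": "send_rows", "kwargs": {
  "moves": [
    [[0, 0, 0, -3.9, -2.4, 0, 1], [0, 0, 0, -3.9, -2.4, 0, 1], [0, 0, 0, -3.9, -2.4, 0, 1], [0, 0, 0, -3.9, -2.4, 0, 1], [0, 0, 0, -3.9, -2.4, 0, 1]]
  ]
}}

```text
time_s: 26.55
position: [0.454, -0.251, 0.1484]
tcp_rot: [[0.137, 0.991, 0.001], [0.991, -0.137, -0.001], [-0.001, 0.001, -1.0]]
force: [1.1, -1.5, -0.2]
opening: 0.999
```

Call:
{"fn": "send_rows", "kwargs": {
  "moves": [
    [[0, 0, 0, -3.9, -2.4, 0, 1], [0, 0, 0, -3.9, -2.5, 0, 1], [0, 0, 0, 0, 0, 0, 1], [0, 0, 0, 0, 0, 0, 1], [0, 0, 0, 0, 0, 0, 1]]
  ]
}}

```text
time_s: 27.05
position: [0.3962, -0.3194, 0.1479]
tcp_rot: [[0.137, 0.991, 0.0], [0.991, -0.137, 0.0], [0.0, 0.0, -1.0]]
force: [-0.8, -0.0, -0.4]
opening: 0.999
```

Run:
```python
from h import *
s=readout.read_state(); p=s["position"]; print(p); m=camera_model("wrist"); i=capture("wrist")
cv2.imwrite("pics/w9.png",i); print(spot_in("wrist","jar_blue"))
print("pred cap centre",proj(m,[.395,-.319,.078]))
i=capture("side"); cv2.imwrite("pics/s2c.png",cv2.resize(i[140:290,150:320],None,fx=4,fy=4,interpolation=cv2.INTER_CUBIC))
```

```text
[ 0.39619294 -0.31944657  0.14789424]
[{'location': [0.4018, -0.3139, 0.077], 'p': 0.74}]
pred cap centre [275.44648626 219.59541636]
```

View pics/w9.png

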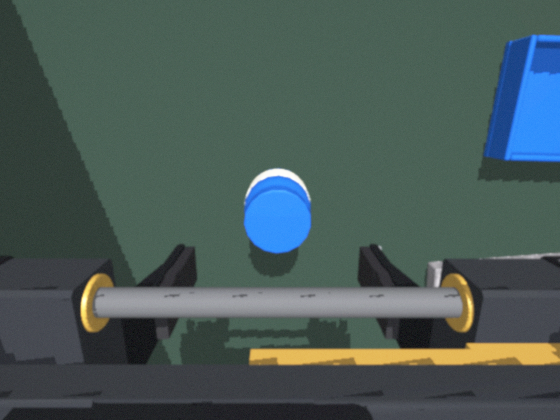

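View pics/s2c.png

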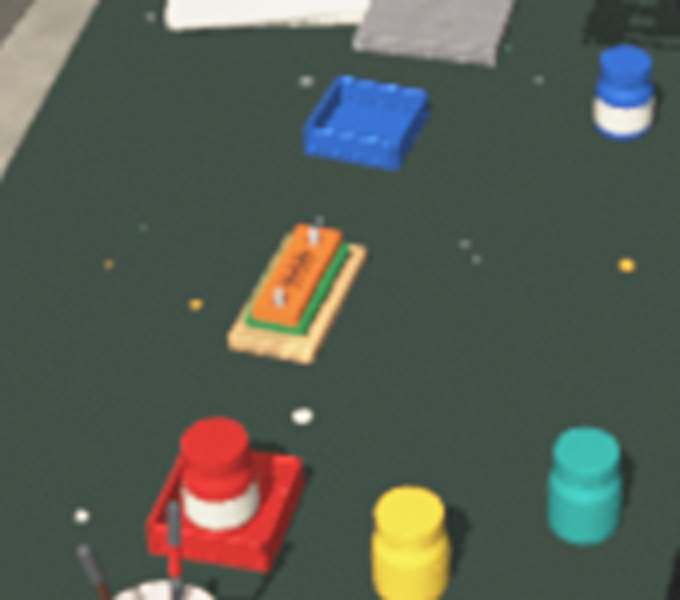

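Both blocks lie flat on the rack, orange over green with pins through, and the blue cap is centred between the jaws at (278,220). Now to grasp it.

Call:
{"fn": "send_rows", "kwargs": {
  "moves": [
    [[0, 0, 0, 0, 0, 3, 1], [0, 0, 0, 0, 0, 3.5, 1], [0, 0, 0, 0, 0, 2, 1], [0, 0, 0, 0, 0, 0.6, 1], [0, 0, 0, 0, 0, 0, 1]]
  ]
}}

```text
time_s: 27.7
position: [0.396, -0.3191, 0.0559]
tcp_rot: [[0.136, 0.991, -0.001], [0.991, -0.136, 0.001], [0.001, -0.001, -1.0]]
force: [0.3, -0.7, 0.4]
opening: 1.0
```

Call:
{"fn": "send_rows", "kwargs": {
  "moves": [
    [[0, 0, 0, 0, 0, 0, 1], [0, 0, 0, 0, 0, 0, -1], [0, 0, 0, 0, 0, 0, -1], [0, 0, 0, 0, 0, 0, -1], [0, 0, 0, 0, 0, 0, -1]]
  ]
}}

```text
time_s: 28.2
position: [0.3959, -0.3204, 0.057]
tcp_rot: [[0.138, 0.991, 0.001], [0.991, -0.138, -0.001], [-0.001, 0.001, -1.0]]
force: [1.1, 0.2, 0.3]
opening: 0.725
```

Call:
{"fn": "send_rows", "kwargs": {
  "moves": [
    [[0, 0, 0, 0, 0, 0, -1], [0, 0, 0, 0, 0, 0, -1], [0, 0, 0, 0, 0, 0, -1], [0, 0, 0, 0, 0, 0, -1], [0, 0, 0, 0, 0, 0, -1]]
  ]
}}

```text
time_s: 28.7
position: [0.3959, -0.3202, 0.0566]
tcp_rot: [[0.137, 0.991, 0.0], [0.991, -0.137, -0.0], [-0.0, 0.0, -1.0]]
force: [0.1, -0.4, 1.8]
opening: 0.561
```

Call:
{"fn": "send_rows", "kwargs": {
  "moves": [
    [[0, 0, 0, 0, 0, -1, -1], [0, 0, 0, 0, 0, -3, -1], [0, 0, 0, 0, 0, -4, -1], [0, 0, 0, 0, 0, -1, -1], [0, 0, 0, 1.4, 4, 0, -1]]
  ]
}}

```text
time_s: 29.2
position: [0.4344, -0.3124, 0.1483]
tcp_rot: [[0.142, 0.99, -0.002], [0.99, -0.142, -0.001], [-0.001, -0.002, -1.0]]
force: [0.2, -0.7, -1.9]
opening: 0.567
```

Call:
{"fn": "send_rows", "kwargs": {
  "moves": [
    [[0, 0, 0, 1.4, 4, 0, -1], [0, 0, 0, 1.5, 4, 0, -1], [0, 0, 0, 1.5, 4, 0, -1], [0, 0, 0, 1.5, 4, 0, -1], [0, 0, 0, 1.4, 4, 0, -1]]
  ]
}}

```text
time_s: 29.7
position: [0.6462, -0.2656, 0.1454]
tcp_rot: [[0.137, 0.991, -0.002], [0.991, -0.137, 0.001], [0.001, -0.002, -1.0]]
force: [1.1, -0.6, -1.3]
opening: 0.565
```

Call:
{"fn": "send_rows", "kwargs": {
  "moves": [
    [[0, 0, 0, 0, 0, 0, -1], [0, 0, 0, 0, 0, 0, -1], [0, 0, 0, 0, 0, 3, -1], [0, 0, 0, 0, 0, 2, -1], [0, 0, 0, 0, 0, 0, -1]]
  ]
}}

```text
time_s: 30.2
position: [0.6408, -0.2656, 0.0925]
tcp_rot: [[0.139, 0.99, -0.009], [0.99, -0.139, 0.005], [0.004, -0.01, -1.0]]
force: [-0.8, -0.1, -2.3]
opening: 0.565
```

Run:
```python
from h import *
s=readout.read_state(); p=s["position"]; print(p,s["opening"]); m=camera_model("wrist"); i=capture("wrist")
cv2.imwrite("pics/w10.png",i)
```

```text
[ 0.64083201 -0.26560563  0.09246347] 0.5653645358231554
```

View pics/w10.png

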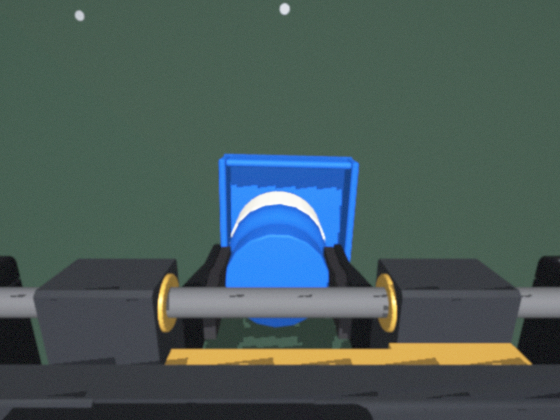

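The jar sits inside the outline of the blue tray, whose far rim runs from (221,155) to (357,157). I'll lower it gently.

Call:
{"fn": "send_rows", "kwargs": {
  "moves": [
    [[0, 0, 0, 0, 0.2, 0, -1], [0, 0, 0, 0, 0, 1, -1], [0, 0, 0, 0, 0, 1, -1], [0, 0, 0, 0, 0, 0.5, -1], [0, 0, 0, 0, 0, 0, -1]]
  ]
}}

```text
time_s: 30.75
position: [0.6465, -0.2666, 0.0701]
tcp_rot: [[0.137, 0.991, -0.002], [0.991, -0.137, 0.001], [0.001, -0.003, -1.0]]
force: [0.3, -0.9, -1.8]
opening: 0.565
```

Call:
{"fn": "send_rows", "kwargs": {
  "moves": [
    [[0, 0, 0, 0, 0, 0.1, -1], [0, 0, 0, 0, 0, 0.1, -1], [0, 0, 0, 0, 0, 0, -1], [0, 0, 0, 0, 0, 0, -1], [0, 0, 0, 0, 0, 0, -1]]
  ]
}}

```text
time_s: 31.25
position: [0.6476, -0.2673, 0.0698]
tcp_rot: [[0.137, 0.991, 0.0], [0.991, -0.137, -0.0], [-0.0, 0.0, -1.0]]
force: [0.7, 0.9, -1.3]
opening: 0.562
```

Call:
{"fn": "send_rows", "kwargs": {
  "moves": [
    [[0, 0, 0, 0, 0, 0.4, -1], [0, 0, 0, 0, 0, 0.2, -1], [0, 0, 0, 0, 0, 0, -1], [0, 0, 0, 0, 0, 0, -1], [0, 0, 0, 0, 0, 0, -1]]
  ]
}}

```text
time_s: 31.75
position: [0.6475, -0.2672, 0.0636]
tcp_rot: [[0.137, 0.991, 0.0], [0.991, -0.137, -0.0], [-0.0, 0.0, -1.0]]
force: [0.6, 0.4, -1.4]
opening: 0.563
```

Call:
{"fn": "send_rows", "kwargs": {
  "moves": [
    [[0, 0, 0, 0, 0, 0.1, -1], [0, 0, 0, 0, 0, 0.1, -1], [0, 0, 0, 0, 0, 0, -1], [0, 0, 0, 0, 0, 0, -1], [0, 0, 0, 0, 0, 0, -1]]
  ]
}}

```text
time_s: 32.25
position: [0.6475, -0.2673, 0.0617]
tcp_rot: [[0.137, 0.991, 0.0], [0.991, -0.137, -0.0], [-0.0, 0.0, -1.0]]
force: [-0.2, 0.1, -0.6]
opening: 0.569
```

Call:
{"fn": "send_rows", "kwargs": {
  "moves": [
    [[0, 0, 0, 0, 0, 0.1, -1], [0, 0, 0, 0, 0, 0, -1], [0, 0, 0, 0, 0, 0, -1], [0, 0, 0, 0, 0, 0, -1], [0, 0, 0, 0, 0, 0, -1]]
  ]
}}

```text
time_s: 32.75
position: [0.6476, -0.2674, 0.0617]
tcp_rot: [[0.137, 0.991, 0.001], [0.991, -0.137, -0.001], [-0.0, 0.001, -1.0]]
force: [-1.3, -0.2, 5.3]
opening: 0.566
```

Contact is made. Next I'll release, rise and back away, then check.

Call:
{"fn": "send_rows", "kwargs": {
  "moves": [
    [[0, 0, 0, 0, 0, -0.1, 1], [0, 0, 0, 0, 0, 0, 1], [0, 0, 0, 0, 0, 0, 1], [0, 0, 0, 0, 0, 0, 1], [0, 0, 0, 0, 0, 0, 1]]
  ]
}}

```text
time_s: 33.25
position: [0.6474, -0.2672, 0.0613]
tcp_rot: [[0.137, 0.991, -0.0], [0.991, -0.137, 0.0], [0.0, -0.0, -1.0]]
force: [0.1, 0.2, -0.1]
opening: 0.929
```

Call:
{"fn": "send_rows", "kwargs": {
  "moves": [
    [[0, 0, 0, 0, 0, -1, 1], [0, 0, 0, 0, 0, -3, 1], [0, 0, 0, 0, 0, -4, 1], [0, 0, 0, 0, 0, -4, 1], [0, 0, 0, 0, -3, -2, 1]]
  ]
}}

```text
time_s: 33.75
position: [0.6225, -0.2652, 0.207]
tcp_rot: [[0.136, 0.991, 0.011], [0.991, -0.136, -0.006], [-0.005, 0.012, -1.0]]
force: [0.1, 0.2, 0.1]
opening: 0.999
```

Call:
{"fn": "send_rows", "kwargs": {
  "moves": [
    [[0, 0, 0, 0, -4, 0, 1], [0, 0, 0, 0, -4, 0, 1], [0, 0, 0, 0, -4, 0, 1], [0, 0, 0, 0, -3, 0, 1], [0, 0, 0, 0, 0, 0, 1]]
  ]
}}

```text
time_s: 34.25
position: [0.465, -0.2407, 0.2021]
tcp_rot: [[0.139, 0.99, -0.003], [0.99, -0.139, 0.002], [0.002, -0.004, -1.0]]
force: [0.7, 0.5, -0.1]
opening: 0.999
```

Run:
```python
from h import *
s=readout.read_state(); print(s["position"],s["force"],s["time_s"])
a=capture("side"); b=capture("top")
f=lambda i,x,y,w,h,k:cv2.resize(i[y:y+h,x:x+w],None,fx=k,fy=k,interpolation=cv2.INTER_CUBIC)
A=f(a,150,120,200,290,2); B=f(b,90,120,380,150,1); B=np.vstack([B,np.zeros((580-150,380,3),np.uint8)]); B[160:160+200*1,:]=f(b,190,130,190,100,2)
cv2.imwrite("pics/fin.png",np.hstack([A,B]))
```

```text
[ 0.46504729 -0.2406544   0.20210078] [ 0.71324608  0.51734296 -0.08122187] 34.25
```

View pics/fin.png

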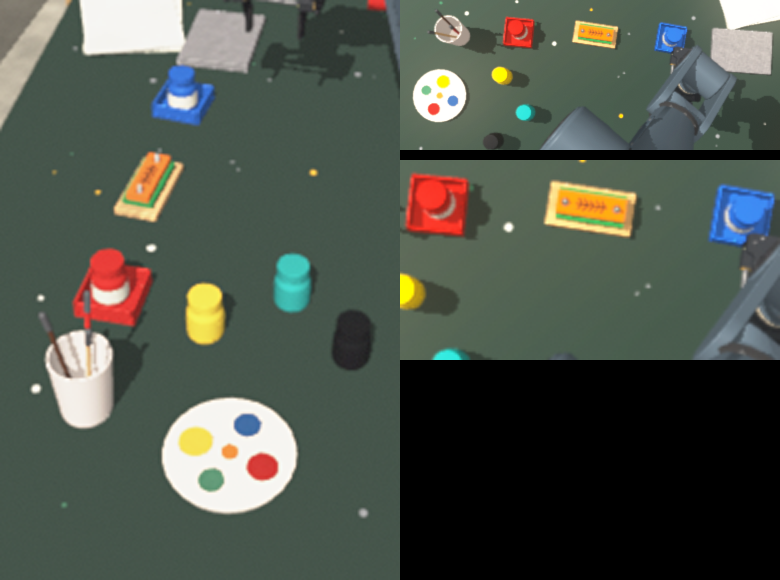

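Both jars stand upright inside their trays, orange lies over green flat on the rack, and the pot, palette, sketchbook and look-alike jars are undisturbed. The arm is clear, so I'm handing in.

```bash
python3 -c "
from rig import bot
print(bot.hand_in())"
```

```text
the job is handed in; nothing more can be done
None
```

The job is done and handed in at about 34 s of the 109 s allowed.

- **Jars:** I gripped the red and blue jars by their caps and lowered them onto the floors of their own trays until I felt light contact (about 5 N). The final side and top pictures show both upright inside their trays.
- **Blocks:** I threaded the wide green block, then the narrow orange one, over the pins, picture side up. I pressed each down lightly (about 5.5 to 6 N). They stopped at 14 mm and 26 mm above the table, which is fully down for each. The pictures show them flat, with both pins through.
- **Everything else:** The brush pot, palette, sketchbook and look-alike jars looked unmoved. The gripper was open and clear of everything at hand-in.

No final check failed. The only disagreement was between cameras on the red tray's centre, about 5 mm, well within its roughly 15 mm clearance.

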